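# Put the full tea caddy away under the shelf

### The arm

A 7-joint arm with a two-finger parallel gripper is mounted at the origin on a cart in front of the work surface, level with it; the furniture and walls round the work are solid. World frame = base frame: x ahead of the robot, y to its left, z up, the work surface at z = 0. Lengths are in m, angles in rad, forces in N, time in s.
With the tool pointing down it reaches from about 0.35 to 0.9 m from the base axis. Payload 8.1 kg.
Tool frame: the origin (TCP) lies on the centre line of the jaws, within the pads' length; the fingertips stand 19 mm ahead of it and the grasp point (between the pads) is the TCP (arm.tip_reach is the distance from the TCP to the fingertips, in m); z points along the fingers, y is the line along which they close (so a half turn about z gives the same grasp; the last joint's range is limited). The gripper opens to 92 mm and grips with 3 to 60 N. Pads are 19 mm wide; open, the fingers measure 130 mm over their backs; the gripper's body (75 mm by 190 mm) begins 47 mm behind the grasp point.
Start: joints at [1.009, 0.434, 0.025, 1.573, -0.012, 1.134, -0.075], TCP at [0.277, -0.56, 0.246] pointing down, gripper open.
Joint ranges: [-2.62, 2.62], [-0.44, 2.09], [-1.27, 1.32], [0.08, 2.57], [-1.32, 4.46], [0.12, 2], [-2.74, 2.74]. Speed limits (rad/s): [2.22, 2.22, 3.01, 3.01, 3.14, 3.14, 3.14].

### API

Orientations are given as a rotation vector (axis times angle).
In Python, from cell import arm gives the robot as it stands.
- The arm moves only by the tool arm_command, never from a script. Its argument "targets" is a list that holds one entry, the list of rows, each a list of 6 numbers: the shift along the tool's x, y, z in m, then the turn, a rotation vector about the tool's x, y, z in rad. A call has 1 to 10 rows; each row shifts and turns the commanded pose from where the row before left it, along the tool's axes as they then stand; what a row does not reach is not made up. A row lasts 1/8 s, in which the tool goes at most 62.5 mm and 10.7 degrees, less where a joint would pass 70% of its speed; a pose out of reach is approached as far as the arm can. A call with a gripper value outside its range is refused whole. "jaw" is the finger opening in m, from 0 to 0.0918, set as the call begins (left out, the last holds). The fingers move at their own pace and stop on an object; "newtons" is the grip in N (left out, the last holds). Time passes only in rows, so rows that do not move let the fingers close. It gives the time, the measured TCP pose, the force, the opening and the grip force at its end, in the units of the state.
- arm.observe(): the state, without advancing time (a new reading comes with each control period).
- arm.get_image(name): name is "scene" or "top" or "wrist"; returns a dict with "pixels" (480x640x3 uint8, red, green, blue), "z_map" (480x640 float32, m along the optical axis (not along the pixel's ray), 0 where there is no reading), "fx", "fy", "cx", "cy" (pixels), "dist" ([k1, k2, p1, p2, k3] as OpenCV has them; the pictures are not rectified), "xyz" and "rotation" of the camera in the world; the wrist camera has in their place "T_tool_cam" (4x4, takes a point from camera to tool coordinates, whose origin is the TCP and whose axes are the flange's). Camera axes: x right, y down, z forward; pixel columns grow to the right and rows downward; lengths in m; the calibration is good to about 2 mm. A picture is of the moment at which its call begins: read the wrist's pose just before it.
- arm.sign_off(): hands the job in; it is judged then, once.
The state is a dict: "clock": time; "joints": joint angles; "dq": joint speeds; "joint_efforts": joint torques, N m; "position": TCP position; "ee_rot": TCP orientation; "force": force on the tool from outside, world axes, zero at the start; "ft_torque": the same for the moment, N m; "width": opening from 0.0 (shut) to 1.0 (fully open); "gripper_force": force on a finger pad.
Only numpy, scipy, OpenCV 4.12 (cv2) and the standard library are available. Lean on these libraries where they do the work, as an engineer would, in place of code of your own. Each camera call takes 0.05 s, during which the arm holds its last target. There are 200 camera calls.

### The job

Of the three identical tea caddies on the worktop only one is full, which you can tell only by its weight: find it and put it away upright in the free lane of the wooden rack, pushed right back under the shelf until it touches the rear panel. Leave the two started caddies standing on the worktop clear of the rack, tip no caddy over, and do not disturb the tumbler, the teaspoon or the small shaker standing beside them.

Things in the scene. Friction and masses are not known exactly. Their poses are not given: they have to be found in the camera images.
- caddy_1: one of three identical closed tea caddies: round grey tin, body 68 mm across, 120 mm high; fixed lid 70 mm across, 82 to 107 mm up, with a 20 mm wide knob from there to the top. Origin: centre of its underside, z up; yaw does not matter. Alike to the eye: the full one weighs 0.65 to 0.9 kg, each started one 0.2 to 0.4 kg; which is full changes from run to run
- caddy_2: one of three identical closed tea caddies: round grey tin, body 68 mm across, 120 mm high; fixed lid 70 mm across, 82 to 107 mm up, with a 20 mm wide knob from there to the top. Origin: centre of its underside, z up; yaw does not matter. Alike to the eye: the full one weighs 0.65 to 0.9 kg, each started one 0.2 to 0.4 kg; which is full changes from run to run
- caddy_3: one of three identical closed tea caddies: round grey tin, body 68 mm across, 120 mm high; fixed lid 70 mm across, 82 to 107 mm up, with a 20 mm wide knob from there to the top. Origin: centre of its underside, z up; yaw does not matter. Alike to the eye: the full one weighs 0.65 to 0.9 kg, each started one 0.2 to 0.4 kg; which is full changes from run to run
- rack: fixed rack of pale wood, 240 deep (its x, open front at -x), 206 mm wide (y), origin: centre of its underside. On a 14 mm base board two lanes run along x, each 82 mm wide between low rails (tops 44 mm above the worktop). The rear panel's face is at x = +110 mm. The left lane (y = +46) holds a fixed food tin; the right lane (y = -46 mm) is free
- shelf_edge (a point): middle of the lower front edge of the rack's shelf, 157 mm above the worktop, over the free lane; axes as the rack's. The shelf covers the rear of both lanes, from here 94 mm back; in front of it they are open above. Shelf top 171 mm, wire rail on it to 194 mm, small jars on it to 277 mm, standing 30 mm or more behind this edge
- bay_home (a point): point on the floor of the free lane (14 mm above the worktop), axes as the rack's: centre of a caddy's underside when it touches the rear panel. The caddy's near side is then 14 mm behind the shelf's edge, so it cannot be set there from above; pushed from the front by something leaning in under the shelf it slides along the lane's rails (about 2 to 7 N)
- bay_mouth (a point): point on the floor of the free lane, 120 mm in front of bay_home, axes as the rack's: a caddy set down here stands in the open front of the lane, its far side 36 mm short of the shelf's edge. Overhead hangs a wall cabinet: its front 0.55 m ahead of the robot's base axis, its underside 463 mm above the worktop, along the whole rear of the work; keep the wrist below or in front of it
- tumbler: glass tumbler, 80 mm across, 91 mm high, standing on the worktop behind the caddies; origin at the centre of its underside; to be left alone
- teaspoon: teaspoon, 133x29x11 mm, lying on the worktop behind the caddies, its length along its own x; to be left alone
- pepper_shaker: small shaker, 44 mm across, 90 mm high, standing on the worktop behind the caddies; origin at the centre of its underside; to be left alone

How it is judged:
By the outcome, as a careful person would: the job done as asked, in the order asked, and still so for the second after the job is handed in, with the robot touching nothing.
It also fails if it takes over 72 s, if anything falls off the work surface, if the arm or the gripper's body presses on something with over 40 N, if the wrist force passes 120 N, or if a joint passes its speed limit or range.

## Working session

There is one attempt and no reset: what is moved stays moved. The work goes in short steps, Python scripts to look and compute and a tool call to move; the robot and the scene stay as the last step left them, time stands still between calls to the robot, and variables do not carry over. Pictures are saved under pics/ and viewed, at most 10 in all, crops included, and the job is handed in when it is done.

Besides the shell and the picture viewer there is one more tool, called by a JSON object that holds its "fn" and its "kwargs". arm_command: Moves the arm, as the interface text tells. Its arguments: {"type":"object","properties":{"targets":{"type":"array","items":{"type":"array","items":{"type":"array","items":{"type":"number"}}}},"jaw":{"type":"number"},"newtons":{"type":"number"}},"required":["targets"]}

```bash
mkdir -p pics; cat > h.py <<'E'
import numpy as np, cv2
from scipy.spatial.transform import Rotation as R
from cell import arm
def cloud(im, T=None):
    K=np.array([[im['fx'],0,im['cx']],[0,im['fy'],im['cy']],[0,0,1.]])
    v,u=np.mgrid[0:480,0:640]
    p=cv2.undistortPoints(np.stack([u.ravel(),v.ravel()],1).astype(np.float32).reshape(-1,1,2),K,np.array(im['dist'],float)).reshape(480,640,2)
    z=im['z_map']; P=np.dstack([p[...,0]*z,p[...,1]*z,z])
    if T is None:
        r=np.array(im['rotation'],float); r=R.from_rotvec(r).as_matrix() if r.size==3 else r.reshape(3,3)
        t=np.array(im['xyz'])
    else: r,t=T[:3,:3],T[:3,3]
    W=P@r.T+t; W[z==0]=np.nan
    return W
def save(n,im): cv2.imwrite('pics/'+n+'.png',im['pixels'][...,::-1])
E
python3 - <<'E'
from h import *
s=arm.observe(); print({k:np.round(v,3) for k,v in s.items()})
for n in('scene','top'):
    im=arm.get_image(n); save(n,im); W=cloud(im); np.save(n+'.npy',W); print(n,im['xyz'],im['rotation'],np.nanmin(W,(0,1)),np.nanmax(W,(0,1)))
E
```

```text
{'clock': np.float64(0.0), 'joints': array([ 1.009,  0.435,  0.025,  1.574, -0.012,  1.134, -0.075]), 'dq': array([-0.002,  0.002,  0.002, -0.001, -0.   , -0.001,  0.001]), 'joint_efforts': array([-1.0000e-03, -6.6786e+01,  9.8500e-01, -3.1446e+01, -6.1000e-02,
        4.3000e-02,  0.0000e+00]), 'position': array([ 0.277, -0.56 ,  0.245]), 'ee_rot': array([-3.058e+00, -7.140e-01,  1.000e-03]), 'force': array([ 0.158, -0.274,  0.34 ]), 'ft_torque': array([0.06 , 0.005, 0.016]), 'gripper_force': np.float64(0.0), 'width': np.float64(0.999)}
scene [-0.0731692   0.62787635  0.58251439] [-0.97074396  2.17978367 -1.33237503] [-0.09686944 -1.24052519 -0.92138838] [0.89947839 0.68266851 0.61771073]
top [ 0.40336646 -0.03583214  1.13116391] [-2.09960537  2.10677671 -0.06036276] [-0.28627357 -1.10136265 -0.93892136] [0.66301003 1.48966698 0.92922074]
```

View pics/scene.png

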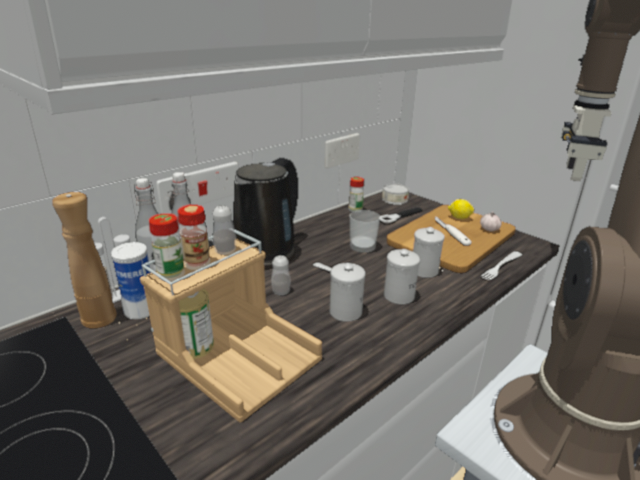

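View pics/top.png

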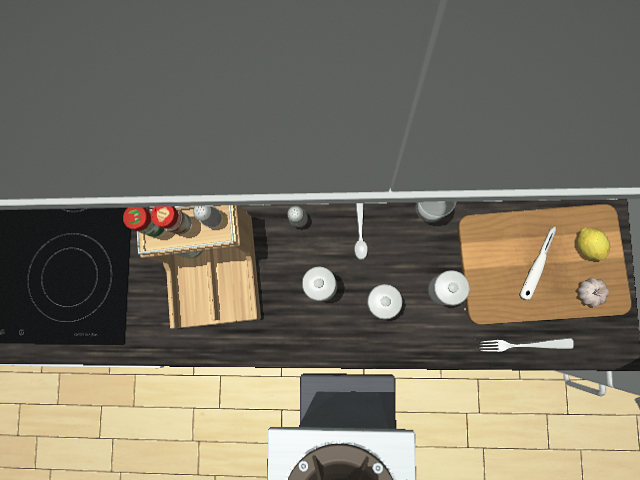

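The rack is at left (top view about (210,270)), with its free lane on the right (about (235,290)). The caddies are at (319,284), (385,302) and (450,288). The spoon, shaker and tumbler stand behind them, and a chopping board is to the right.

```bash
python3 - <<'E'
from h import *
W=np.load('top.npy'); S=np.load('scene.npy')
print('table',np.nanmedian(W[330:350,270:440],(0,1)),np.nanmedian(S[330:340,400:420],(0,1)))
for c in((319,284),(385,302),(450,288)):
    p=W[c[1]-25:c[1]+26,c[0]-25:c[0]+26].reshape(-1,3)
    for a,b in((.112,.13),(.095,.112)):
        q=p[(p[:,2]>a)&(p[:,2]<b)][:,:2].astype(np.float32); 
        (x,y),r=cv2.minEnclosingCircle(q); print(c,a,len(q),np.round([x,y,r],4),q.mean(0))
# rack rails: z 0.036-.05
for nm,C in(('top',W),('scene',S)):
    p=C.reshape(-1,3)
    m=(p[:,2]>.038)&(p[:,2]<.049)&(p[:,1]>.12)&(p[:,1]<.5)&(p[:,0]<.65)
    q=p[m][:,:2].astype(np.float32); print(nm,len(q),cv2.minAreaRect(q))
    m=(p[:,2]>.009)&(p[:,2]<.019)&(p[:,1]>.12)&(p[:,1]<.5)&(p[:,0]<.65)
    q=p[m][:,:2].astype(np.float32); print(' base',len(q),cv2.minAreaRect(q))
# row scan across lanes
for r in (290,300,310):print(r,[tuple(np.round(W[r,c],3)) for c in range(160,270,4)])
E
```

```text
table [ 0.34446279 -0.03179761  0.00034781] [ 0.32571486 -0.00346317  0.00102453]
(319, 284) 0.112 73 [0.4647 0.0412 0.01  ] [0.46438038 0.04123361]
(319, 284) 0.095 822 [0.4645 0.0413 0.035 ] [0.4640949  0.04074564]
(385, 302) 0.112 76 [ 0.4274 -0.0933  0.0099] [ 0.42756543 -0.09313581]
(385, 302) 0.095 865 [ 0.4274 -0.0933  0.0351] [ 0.4270313  -0.09303369]
(450, 288) 0.112 77 [ 0.4549 -0.2281  0.0098] [ 0.454865   -0.22786611]
(450, 288) 0.095 891 [ 0.4557 -0.2279  0.0355] [ 0.45477575 -0.22685966]
top 1080 ((0.4953771233558655, 0.2911472022533417), (0.23367583751678467, 0.19985726475715637), 6.7272210121154785)
 base 4800 ((0.48229867219924927, 0.3504987955093384), (0.25868669152259827, 0.3214617073535919), 5.7220988273620605)
scene 1986 ((0.4959958493709564, 0.28859061002731323), (0.23705317080020905, 0.2002347856760025), 6.219254970550537)
 base 6235 ((0.29906561970710754, 0.2635330855846405), (0.6449421644210815, 0.1979086995124817), 8.867596626281738)
290 [(np.float64(0.454), np.float64(0.419), np.float64(0.002)), (np.float64(0.454), np.float64(0.411), np.float64(-0.002)), (n
[... 4128 characters left out ...]
at64(0.408), np.float64(0.263), np.float64(0.012)), (np.float64(0.408), np.float64(0.253), np.float64(0.014)), (np.float64(0.408), np.float64(0.243), np.float64(0.016)), (np.float64(0.408), np.float64(0.234), np.float64(0.017)), (np.float64(0.408), np.float64(0.225), np.float64(0.017)), (np.float64(0.409), np.float64(0.217), np.float64(0.011)), (np.float64(0.409), np.float64(0.207), np.float64(0.015)), (np.float64(0.408), np.float64(0.192), np.float64(0.044)), (np.float64(0.409), np.float64(0.184), np.float64(0.04)), (np.float64(0.409), np.float64(0.182), np.float64(0.002)), (np.float64(0.409), np.float64(0.173), np.float64(-0.001)), (np.float64(0.409), np.float64(0.164), np.float64(0.001))]
```

```bash
cat >> h.py <<'E'
def delta(pos,yaw,tilt=0,ref=None):
    """shift & turn in tool frame to reach tool: x-axis heading yaw, z down tilted forward by tilt"""
    s=arm.observe(); R0=R.from_rotvec(s['ee_rot'])
    Rt=R.from_euler('z',yaw)*R.from_euler('y',-tilt)*R.from_euler('x',np.pi)
    d=R0.inv().apply(np.array(pos)-s['position']); r=(R0.inv()*Rt).as_rotvec()
    print('t',round(s['clock'],2),'pos',np.round(s['position'],4),'F',np.round(s['force'],2),'shift',np.round(d,4),'turn',np.round(r,4),'shift after turn',np.round(Rt.inv().apply(np.array(pos)-s['position']),4)); return d,r
E
python3 - <<'E'
from h import *
from scipy.optimize import minimize
# fit rack pose using tops of rails (z~.044) from both cameras
for n in('top','scene'):
    p=np.load(n+'.npy').reshape(-1,3); p=p[(p[:,0]>.33)&(p[:,0]<.66)&(p[:,1]>.15)&(p[:,1]<.43)]
    rt=p[(abs(p[:,2]-.044)<.006)][:,:2]; fl=p[(abs(p[:,2]-.014)<.005)][:,:2]
    def f(v):
        c,s=np.cos(v[2]),np.sin(v[2])
        def loc(q): d=q-v[:2]; return d@np.array([[c,-s],[s,c]])
        a=loc(rt);b=loc(fl)
        onrail=lambda y:np.minimum(np.maximum(abs(abs(y)-95)-8,0),np.maximum(abs(y)-5,0))
        onfl=lambda y:np.maximum(abs(abs(y)-46)-41,0)
        e=np.minimum(onrail(a[:,1]*1e3),8).mean()+np.minimum(onfl(b[:,1]*1e3),8).mean()
        e+=np.minimum(np.maximum(abs(a[:,0]*1e3)-120,0),8).mean()+np.minimum(np.maximum(abs(b[:,0]*1e3)-120,0),8).mean()
        return e
    best=min((minimize(f,[.497,.289,y],method='Nelder-Mead',options=dict(initial_simplex=np.array([[.497,.289,y],[.507,.289,y],[.497,.299,y],[.497,.289,y+.05]]))) for y in(.08,.11,.14)),key=lambda r:r.fun)
    print(n,best.x,best.fun)
    v=best.x;c,s=np.cos(v[2]),np.sin(v[2])
    P=(lambda q:(q-v[:2])@np.array([[c,-s],[s,c]]))
    print(' rail x min',np.percentile(P(rt)[:,0],[1,3]),' floor x min',np.percentile(P(fl)[:,0],[.5,2,5]))
    hi=p[(p[:,2]>.155)&(p[:,2]<.2)]; l=P(hi[:,:2]); print(' shelf', np.percentile(l[:,0],[1,5,50,99]),np.percentile(l[:,1],[1,99]))
    l=P(p[:,:2]); m=(l[:,1]>.01)&(l[:,1]<.085)&(l[:,0]<.02)&(l[:,0]>-.1)&(p[:,2]>.03);print(' tin', m.sum(), l[m].min(0) if m.any() else '', p[m][:,2].max() if m.any() else '')
    for loc in((.0741,-.046),(-.0459,-.046)): print('   ', v[0]+c*loc[0]-s*loc[1], v[1]+s*loc[0]+c*loc[1])
delta([.455,-.228,.2],.11)
E
```

```text
top [0.49653629 0.29119417 0.11297644] 0.3376326473703489
 rail x min [-0.11500011 -0.11163566]  floor x min [-0.11763176 -0.11557019 -0.11115319]
 shelf [0.02768896 0.02920402 0.05529358 0.11578669] [-0.10228944  0.09909814]
 tin 0  
    0.5753497648601755 0.25384117562980324
    0.4561147711832544 0.24031282455272907
scene [0.49574864 0.28875091 0.11565147] 1.5733845656520948
 rail x min [-0.11616197 -0.11237998]  floor x min [-0.1185212  -0.11748659 -0.11558362]
 shelf [0.02710671 0.02823568 0.05571206 0.11617439] [-0.09777015  0.10247474]
 tin 0  
    0.5746617590620373 0.25160888464535325
    0.45546338075372483 0.23776162467565495
t 0.1 pos [ 0.2765 -0.56    0.245 ] F [ 0.4   0.58 -0.05] shift [ 0.307  -0.2186  0.0453] turn [-0.0014  0.0004  0.3487] shift after turn [ 0.2138 -0.3104  0.045 ]
```

{"fn": "arm_command", "kwargs": {"targets": [[[0,0,0,0,0,0.1744],[0,0,0,0,0,0.1744],[0.0267,-0.0388,0.0056,0,0,0],[0.0267,-0.0388,0.0056,0,0,0],[0.0267,-0.0388,0.0056,0,0,0],[0.0267,-0.0388,0.0056,0,0,0],[0.0267,-0.0388,0.0056,0,0,0],[0.0267,-0.0388,0.0056,0,0,0],[0.0267,-0.0388,0.0056,0,0,0],[0.0267,-0.0388,0.0056,0,0,0]]], "jaw": 0.0918, "newtons": 25}}

```text
clock: 1.35
position: [0.4554, -0.227, 0.2006]
ee_rot: [-3.137, -0.172, 0.0]
force: [-0.1, -0.3, -0.3]
width: 1.006
gripper_force: 0.0
```

```bash
python3 -c "
from h import *
delta([.455,-.228,.095],.114)"
```

```text
t 1.35 pos [ 0.4554 -0.227   0.2006] F [-0.09 -0.26 -0.28] shift [-0.0005  0.001   0.1056] turn [-0.0001  0.0002 -0.0042] shift after turn [-0.0005  0.001   0.1056]
```

{"fn": "arm_command", "kwargs": {"targets": [[[0,0.001,0.03,0,0,0],[0,0,0.03,0,0,0],[0,0,0.03,0,0,0],[0,0,0.015,0,0,0],[0,0,0,0,0,0]]]}}

```text
clock: 1.98
position: [0.4545, -0.2292, 0.0952]
ee_rot: [-3.136, -0.173, 0.003]
force: [-0.0, 0.2, 1.0]
width: 1.001
gripper_force: 0.0
```

{"fn": "arm_command", "kwargs": {"targets": [[[0,0,0,0,0,0],[0,0,0,0,0,0],[0,0,0,0,0,0],[0,0,0,0,0,0],[0,0,0,0,0,0],[0,0,-0.01,0,0,0],[0,0,-0.015,0,0,0],[0,0,-0.005,0,0,0],[0,0,0,0,0,0],[0,0,0,0,0,0]]], "jaw": 0.05, "newtons": 25}}

```text
clock: 3.22
position: [0.4548, -0.2293, 0.1256]
ee_rot: [-3.137, -0.173, 0.001]
force: [-0.3, 0.7, -8.5]
width: 0.734
gripper_force: 25.0
```

{"fn": "arm_command", "kwargs": {"targets": [[[0,0,0,0,0,0],[0,0,0,0,0,0]]]}}

```text
clock: 3.48
position: [0.455, -0.2294, 0.1256]
ee_rot: [-3.137, -0.173, 0.001]
force: [-0.8, -0.2, -8.3]
width: 0.732
gripper_force: 25.0
```

8.3 N means about 0.85 kg, so this is the full one. I'm carrying it over to the bay mouth.

{"fn": "arm_command", "kwargs": {"targets": [[[0,0,-0.02,0,0,0],[0,0,-0.04,0,0,0],[0,0,-0.04,0,0,0],[0,0,-0.025,0,0,0],[0.0025,-0.0211,0,0,0,0],[0.0049,-0.0423,0,0,0,0],[0.0049,-0.0423,0,0,0,0],[0.0049,-0.0423,0,0,0,0],[0.0049,-0.0423,0,0,0,0],[0.0049,-0.0423,0,0,0,0]]]}}

```text
clock: 4.72
position: [0.4561, 0.006, 0.2508]
ee_rot: [3.137, 0.172, -0.0]
force: [0.4, -0.2, -8.9]
width: 0.731
gripper_force: 25.0
```

{"fn": "arm_command", "kwargs": {"targets": [[[0.0049,-0.0423,0,0,0,0],[0.0049,-0.0423,0,0,0,0],[0.0049,-0.0423,0,0,0,0],[0.0049,-0.0423,0,0,0,0],[0.0049,-0.0423,0,0,0,0],[0.0025,-0.0211,0,0,0,0],[0,0,0,0,0,0]]]}}

```text
clock: 5.6
position: [0.4571, 0.241, 0.2506]
ee_rot: [-3.136, -0.178, 0.001]
force: [0.3, -2.6, -8.7]
width: 0.729
gripper_force: 25.0
```

```bash
python3 -c "
from h import *
delta([.4555,.239,.111],.114)
im=arm.get_image('scene');save('s2',im)
im=arm.get_image('top'); W=cloud(im); p=W.reshape(-1,3)
print(arm.observe()['width'])
for c in((319,284),(385,302)): print(W[c[1],c[0]])
"
```

```text
t 5.6 pos [0.4571 0.241  0.2506] F [ 0.35 -2.61 -8.7 ] shift [-0.0017  0.002   0.1396] turn [-0.0009  0.0007 -0.0007] shift after turn [-0.0018  0.0018  0.1396]
0.7314752639252488
[0.46061095 0.03917621 0.12037272]
[ 0.42465897 -0.09280099  0.11623474]
```

View pics/s2.png

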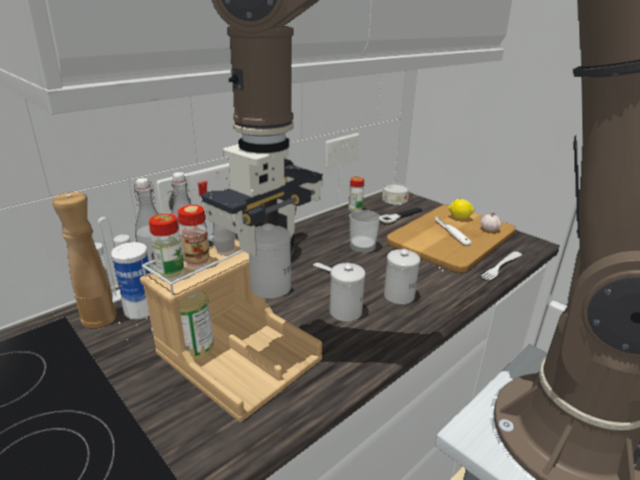

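The caddy is held upright at about (270,260), over the rack. The other two are undisturbed at (347,290) and (402,276). Lowering.

{"fn": "arm_command", "kwargs": {"targets": [[[-0.0008,0.001,0.015,0,0,0],[-0.0008,0.001,0.03,0,0,0],[0,0,0.03,0,0,0],[0,0,0.03,0,0,0],[0,0,0.02,0,0,0],[0,0,0.007,0,0,0],[0,0,0.003,0,0,0],[0,0,0.002,0,0,0],[0,0,0,0,0,0]]]}}

```text
clock: 6.82
position: [0.4567, 0.2369, 0.1144]
ee_rot: [-3.136, -0.172, -0.001]
force: [-0.4, -0.4, -8.7]
width: 0.737
gripper_force: 25.0
```

```bash
python3 -c "
from h import *
delta([.4555,.239,.111],.114)"
```

```text
t 6.83 pos [0.4567 0.2369 0.1144] F [-0.43 -0.41 -8.73] shift [-0.001  -0.0023  0.0034] turn [-0.0003 -0.001  -0.0042] shift after turn [-0.001  -0.0023  0.0034]
```

{"fn": "arm_command", "kwargs": {"targets": [[[0,-0.0015,0.001,0,0,0],[0,0,0.001,0,0,0],[0,0,0.001,0,0,0],[0,0,0.001,0,0,0],[0,0,0,0,0,0]]]}}

```text
clock: 7.45
position: [0.4565, 0.2384, 0.1109]
ee_rot: [-3.137, -0.173, -0.002]
force: [-3.3, -2.8, 6.4]
width: 0.731
gripper_force: 25.0
```

{"fn": "arm_command", "kwargs": {"targets": [[[0,0,-0.0008,0,0,0],[0,0,0,0,0,0],[0,0,0,0,0,0],[0,0,0,0,0,0],[0,0,-0.015,0,0,0],[0,0,-0.03,0,0,0],[0,0,-0.04,0,0,0],[0,0,-0.03,0,0,0],[0,0,0,0,0,0]]], "jaw": 0.0918}}

```text
clock: 8.57
position: [0.4575, 0.2392, 0.2291]
ee_rot: [-3.134, -0.172, -0.008]
force: [1.1, -0.2, -1.1]
width: 0.999
gripper_force: 0.0
```

```bash
python3 -c "
from h import *
s=arm.observe();Rt=R.from_rotvec(s['ee_rot']);im=arm.get_image('wrist')
T=np.eye(4);T[:3,:3]=Rt.as_matrix();T[:3,3]=s['position'];W=cloud(im,T@np.array(im['T_tool_cam']))
save('w1',im)
p=W.reshape(-1,3);p=p[(p[:,2]>.105)&(p[:,2]<.126)&(abs(p[:,0]-.456)<.07)&(abs(p[:,1]-.238)<.07)]
print(len(p),cv2.minEnclosingCircle(p[:,:2].astype(np.float32)),p[:,2].mean())
p=W.reshape(-1,3);p=p[(p[:,2]>.126)&(p[:,2]<.14)&(abs(p[:,0]-.456)<.05)&(abs(p[:,1]-.238)<.05)]
print(len(p),p.mean(0))
# tilt-forward staging: tip 55mm before caddy near face
print(s['joints'],arm.tip_reach)
"
```

```text
5891 ((0.4548999071121216, 0.23688335716724396), 0.035030219703912735) 0.1176707800347237
573 [0.45580646 0.23698084 0.13070599]
[-0.31045948  0.29878149 -0.34638224  1.83998993  0.11859499  1.01717939
 -2.16548446] 0.019
```

View pics/w1.png

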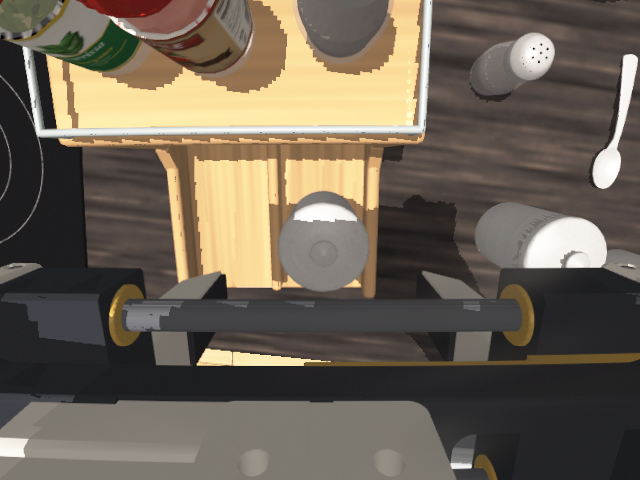

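The caddy stands in the lane mouth at (323,250), between the rails. Next I'll back off, close the jaws and tilt to push.

{"fn": "arm_command", "kwargs": {"targets": [[[-0.02,0.0,0,0,0,0],[-0.03,0,0,0,0,0],[-0.03,0,0,0,0,0],[-0.03,0,0,0,0,0],[0,0,0,0,0.15,0],[0,0,0,0,0.15,0],[0,0,0,0,0,0]]], "jaw": 0.0}}

```text
clock: 9.5
position: [0.3446, 0.2251, 0.2249]
ee_rot: [-3.087, -0.175, -0.466]
force: [0.2, -0.8, 0.5]
width: 0.287
gripper_force: 0.0
```

```bash
python3 -c "
from h import *
im=arm.get_image('wrist');print(np.round(im['T_tool_cam'],3))
s=arm.observe();print(s['joints'],R.from_rotvec(s['ee_rot']).as_matrix())
delta([.36,.2285,.05],.114,.3)"
```

```text
[[ 0.    -0.969 -0.245  0.067]
 [ 1.     0.     0.001  0.   ]
 [-0.001 -0.245  0.969 -0.139]
 [ 0.     0.     0.     1.   ]]
[-0.43893505  0.0059118  -0.44057574  2.24385759  0.32654611  0.70247798
 -2.56796768] [[ 0.94991825  0.11177291  0.29182553]
 [ 0.10729897 -0.99373259  0.0313445 ]
 [ 0.29350001  0.00153786 -0.95595783]]
t 9.55 pos [0.3458 0.2257 0.2254] F [0.58 0.27 0.1 ] shift [-0.0377 -0.0015  0.1719] turn [ 0.0021  0.0021 -0.0015] shift after turn [-0.0381 -0.0012  0.1718]
```

{"fn": "arm_command", "kwargs": {"targets": [[[0,0,0,0,0,-0.18],[0,0,0,0,0,-0.18],[0,0,0,0,0,-0.18],[0,0,0,0,0,-0.18],[0,0,0,0,0,-0.18],[0,0,0,0,0,-0.18],[0,0,0,0,0,-0.18],[0,0,0,0,0,-0.18],[0,0,0,0,0,-0.18]]]}}

```text
clock: 10.68
position: [0.3479, 0.2262, 0.2256]
ee_rot: [1.89, 2.227, 0.317]
force: [-0.4, -0.0, 0.7]
width: 0.006
gripper_force: 0.0
```

{"fn": "arm_command", "kwargs": {"targets": [[[0,0,0,0,0,-0.18],[0,0,0,0,0,-0.18],[0,0,0,0,0,-0.18],[0,0,0,0,0,-0.18],[0,0,0,0,0,-0.18],[0,0,0,0,0,-0.18],[0,0,0,0,0,-0.18],[0,0,0,0,0,-0.18],[0,0,0,0,-0.1,0],[0,0,0,0,0,0]]]}}

```text
clock: 11.92
position: [0.3467, 0.2259, 0.2252]
ee_rot: [-0.038, 2.745, 0.04]
force: [-0.1, 0.3, -1.2]
width: 0.006
gripper_force: 0.0
```

```bash
cat >> h.py <<'E'
def delta2(pos,tilt,yaw=.114):
    s=arm.observe(); R0=R.from_rotvec(s['ee_rot'])
    Rt=R.from_euler('z',yaw)*R.from_euler('y',-tilt)*R.from_euler('x',np.pi)*R.from_euler('z',np.pi)
    w=np.array(pos)-s['position']
    z=R0.as_matrix()[:,2]; tip=s['position']+.019*z
    print('t',round(s['clock'],2),'pos',np.round(s['position'],4),'tip',np.round(tip,4),'z',np.round(z,3),'F',np.round(s['force'],2),'\nq',np.round(s['joints'],2),'w',round(float(s['width']),3),'\nshift now',np.round(R0.inv().apply(w),4),'turn',np.round((R0.inv()*Rt).as_rotvec(),4),'shift after turn',np.round(Rt.inv().apply(w),4))
E
python3 -c "
from h import *
t=.6
# tip staged 30mm before contact
u=np.array([np.cos(.114),np.sin(.114),0]); tip=np.array([.4555,.2375,.047])-u*.077; tip[2]=.047
pos=tip-.019*(u*np.sin(t)+np.array([0,0,-np.cos(t)])); print(tip,pos)
delta2(pos,t)"
```

```text
[0.3789998 0.228741  0.047    ] [0.36834123 0.22752063 0.06268138]
t 11.93 pos [0.3467 0.2259 0.2252] tip [0.354  0.2265 0.2076] z [ 0.385  0.033 -0.922] F [-0.15  0.29 -1.17] 
q [-0.45 -0.02 -0.49  2.3   0.49  0.65  0.28] w 0.006 
shift now [ 0.0427 -0.0027  0.1583] turn [-0.0196 -0.2028 -0.083 ] shift after turn [ 0.0738 -0.0008  0.1464]
```

{"fn": "arm_command", "kwargs": {"targets": [[[0,0,0,0,0,-0.083],[0.0082,-0.0005,0.0317,0,0,0],[0.0082,-0.0005,0.0317,0,0,0],[0.0082,-0.0005,0.0317,0,0,0],[0.0082,-0.0005,0.0317,0,0,0],[0.006,0,0.0257,0,0,0],[0,0,0,0,0,0]]]}}

```text
clock: 12.8
position: [0.3718, 0.2244, 0.0686]
ee_rot: [-0.15, 2.74, 0.012]
force: [-0.5, 0.2, -0.1]
width: 0.005
gripper_force: 0.0
```

```bash
python3 -c "
from h import *
t=.75
u=np.array([np.cos(.114),np.sin(.114),0]); tip=np.array([.4555,.2375,.047])-u*.06; tip[2]=.047
pos=tip-.019*(u*np.sin(t)+np.array([0,0,-np.cos(t)])); print(tip,pos)
delta2(pos,t)"
```

```text
[0.39588946 0.23067481 0.047     ] [0.38302239 0.22920157 0.06090209]
t 12.8 pos [0.3718 0.2244 0.0686] tip [0.3791 0.225  0.051 ] z [ 0.386  0.03  -0.922] F [-0.54  0.24 -0.09] 
q [-0.62  0.35 -0.34  2.47  1.44  0.41 -0.61] w 0.005 
shift now [-0.0078  0.0036  0.0115] turn [-0.0147 -0.353   0.0006] shift after turn [-0.0033  0.0035  0.0136]
```

{"fn": "arm_command", "kwargs": {"targets": [[[-0.0094,0.0018,0.0061,0,0,0],[-0.0094,0.0018,0.0061,0,0,0],[0,0,0,0,-0.12,0],[0,0,0,0,-0.12,0],[0,0,0,0,-0.11,0],[0,0,0,0,0,0]]]}}

```text
clock: 13.55
position: [0.3899, 0.2212, 0.0453]
ee_rot: [-0.19, 2.53, -0.057]
force: [-0.3, -0.5, 0.0]
width: 0.005
gripper_force: 0.0
```

```bash
cat > st.py <<'E'
from h import *
t=.75
u=np.array([np.cos(.114),np.sin(.114),0]); tip=np.array([.575,.2525,.047])-u*.042; tip[2]=.047
pos=tip-.019*(u*np.sin(t)+np.array([0,0,-np.cos(t)])); print('final tip',tip)
delta2(pos,t)
E
python3 st.py
```

```text
final tip [0.53327262 0.24772236 0.047     ]
t 13.55 pos [0.3899 0.2212 0.0453] tip [0.4007 0.2213 0.0297] z [ 0.569  0.002 -0.822] F [-0.26 -0.47  0.  ] 
q [-0.54  0.57 -0.65  2.56  1.82  0.88 -1.1 ] w 0.005 
shift now [-0.1186  0.0073  0.0615] turn [-0.0587 -0.149   0.0601] shift after turn [-0.1076  0.01    0.0789]
```

{"fn": "arm_command", "kwargs": {"targets": [[[-0.0043,0.0045,-0.008,0,0,0],[-0.0043,0.0045,-0.008,0,0,0],[0,0,0,0,0,0]]]}}

```text
clock: 13.92
position: [0.3896, 0.2309, 0.0662]
ee_rot: [-0.183, 2.522, -0.055]
force: [0.1, 0.0, 1.1]
width: 0.004
gripper_force: 0.0
```

```bash
python3 st.py
```

```text
final tip [0.53327262 0.24772236 0.047     ]
t 13.93 pos [0.3896 0.2309 0.0662] tip [0.4005 0.2309 0.0506] z [ 0.576  0.002 -0.818] F [0.1  0.03 1.12] 
q [-0.56  0.5  -0.64  2.53  1.73  0.84 -1.03] w 0.004 
shift now [-1.05e-01  1.00e-04  7.97e-02] turn [-0.0598 -0.1407  0.0556] shift after turn [-0.0928  0.0004  0.0936]
```

{"fn": "arm_command", "kwargs": {"targets": [[[-0.0044,0,0.0033,0,0,0],[-0.0044,0,0.0033,0,0,0],[-0.0066,0,0.005,0,0,0],[-0.0066,0,0.005,0,0,0],[-0.0066,0,0.005,0,0,0],[-0.0066,0,0.005,0,0,0],[-0.0066,0,0.005,0,0,0]]]}}

```text
clock: 14.8
position: [0.4384, 0.2367, 0.0614]
ee_rot: [-0.192, 2.527, -0.057]
force: [-13.8, -1.1, 12.0]
width: 0.002
gripper_force: 7.2
```

```bash
python3 st.py; python3 -c "
from h import *
im=arm.get_image('scene');save('s3',im)"
```

```text
final tip [0.53327262 0.24772236 0.047     ]
t 14.8 pos [0.4384 0.2367 0.0614] tip [0.4492 0.2367 0.0458] z [ 0.571  0.002 -0.821] F [-13.82  -1.15  12.04] 
q [-0.48  0.53 -0.58  2.45  1.78  0.78 -0.91] w 0.002 
shift now [-0.0677 -0.0007  0.0473] turn [-0.0583 -0.1466  0.0616] shift after turn [-0.0601  0.0002  0.0567]
```

View pics/s3.png

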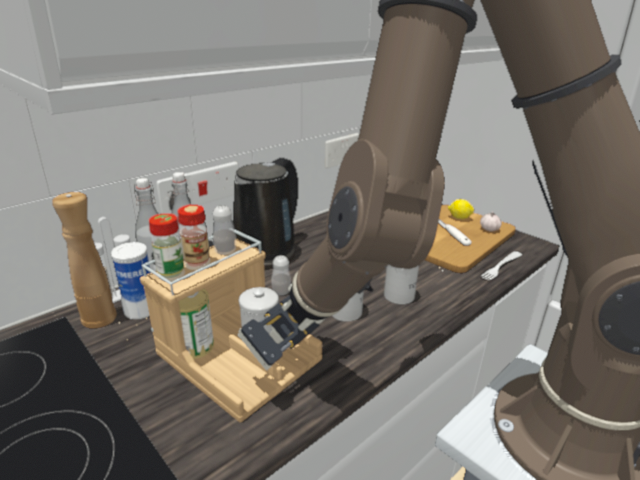

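The view shows the caddy at (258,300) in the lane, with the finger against it at (270,335). The caddy at (347,300) still stands behind the wrist. The force is higher than I expected, so I'll check the caddy's lean.

```bash
python3 - <<'E'
from h import *
print({k:np.round(v,2) for k,v in arm.observe().items() if k in('force','ft_torque','gripper_force')})
for n in('scene','top'):
    W=cloud(arm.get_image(n)); p=W.reshape(-1,3)
    m=(p[:,0]>.42)&(p[:,0]<.6)&(p[:,1]>.19)&(p[:,1]<.295)
    for a,b in((.126,.14),(.1,.122)):
        q=p[m&(p[:,2]>a)&(p[:,2]<b)]
        if len(q)>5: print(n,a,len(q),np.round(q.mean(0),4),q.min(0),q.max(0))
    for c in((.4645,.0412),(.4274,-.0933)):
        q=p[(np.hypot(p[:,0]-c[0],p[:,1]-c[1])<.025)&(p[:,2]>.113)&(p[:,2]<.125)]; print(n,c,len(q),q.mean(0) if len(q) else '')
E
cat > /dev/null
```

```text
{'force': array([-7.14, -0.37,  4.82]), 'ft_torque': array([ 0.01,  1.4 , -0.04]), 'gripper_force': np.float64(3.97)}
scene 0.126 288 [0.4852 0.234  0.1337] [0.42039873 0.1946093  0.12607043] [0.57423178 0.28567524 0.13998695]
scene 0.1 1001 [0.5002 0.2404 0.1149] [0.42047856 0.19484617 0.10002854] [0.59878884 0.27741097 0.12199646]
scene (0.4645, 0.0412) 0 
scene (0.4274, -0.0933) 0 
top 0.126 413 [0.4572 0.2336 0.1334] [0.42172828 0.19001835 0.12602415] [0.5994845  0.29382053 0.1399384 ]
top 0.1 845 [0.4975 0.2373 0.117 ] [0.42224639 0.19625705 0.10027805] [0.59963173 0.27820793 0.12199369]
top (0.4645, 0.0412) 70 [0.46466715 0.04127535 0.11687568]
top (0.4274, -0.0933) 77 [ 0.42732621 -0.09316291  0.11698784]
```

{"fn": "arm_command", "kwargs": {"targets": [[[0,0,0,0,0,0],[0,0,0,0,0,0]]]}}

```text
clock: 15.2
position: [0.4394, 0.2368, 0.0617]
ee_rot: [-0.19, 2.526, -0.057]
force: [-5.0, -0.3, 2.3]
width: 0.002
gripper_force: 2.5
```

{"fn": "arm_command", "kwargs": {"targets": [[[-0.0041,0,0.0028,0,0,0],[-0.0041,0,0.0028,0,0,0],[-0.0041,0,0.0028,0,0,0],[-0.0041,0,0.0028,0,0,0],[-0.0041,0,0.0028,0,0,0],[-0.0041,0,0.0028,0,0,0],[-0.0041,0,0.0028,0,0,0],[-0.0041,0,0.0028,0,0,0],[-0.0041,0,0.0028,0,0,0],[-0.0041,0,0.0028,0,0,0]]]}}

```text
clock: 16.45
position: [0.488, 0.2427, 0.0617]
ee_rot: [-0.191, 2.527, -0.057]
force: [-8.8, 0.3, 3.1]
width: 0.007
gripper_force: 4.2
```

```bash
python3 st.py
```

```text
final tip [0.53327262 0.24772236 0.047     ]
t 16.45 pos [0.488  0.2427 0.0617] tip [0.4988 0.2428 0.0461] z [ 0.572  0.002 -0.821] F [-8.77  0.32  3.15] 
q [-0.42  0.55 -0.53  2.36  1.79  0.72 -0.8 ] w 0.007 
shift now [-0.0264 -0.0004  0.0192] turn [-0.0591 -0.1462  0.0607] shift after turn [-0.0233 -0.0002  0.0228]
```

{"fn": "arm_command", "kwargs": {"targets": [[[-0.0037,0,0.0027,0,-0.02,0],[-0.0037,0,0.0027,0,-0.02,0],[-0.0037,0,0.0028,0,-0.02,0],[-0.0036,0,0.0028,0,-0.02,0],[-0.0036,0,0.0029,0,-0.02,0],[-0.0036,0,0.0029,0,-0.02,0],[0,0,0,0,0,0]]]}}

```text
clock: 17.32
position: [0.5157, 0.246, 0.0614]
ee_rot: [-0.188, 2.407, -0.045]
force: [-3.7, -0.1, -2.0]
width: 0.004
gripper_force: 1.9
```

```bash
python3 st.py
```

```text
final tip [0.53327262 0.24772236 0.047     ]
t 17.32 pos [0.5157 0.246  0.0614] tip [0.5283 0.2464 0.0473] z [ 0.665  0.019 -0.747] F [-3.72 -0.08 -1.97] 
q [-0.43  0.61 -0.54  2.38  1.98  0.87 -0.97] w 0.004 
shift now [-0.0031 -0.0003  0.0035] turn [-0.0559 -0.0262  0.0639] shift after turn [-0.0031 -0.0003  0.0036]
```

Near the end, so I'll go 1.5 mm at a time and watch for the rise in force.

{"fn": "arm_command", "kwargs": {"targets": [[[-0.0011,0,0.001,0,0,0],[-0.0011,0,0.001,0,0,0],[-0.0011,0,0.001,0,0,0],[0,0,0,0,0,0]]]}}

```text
clock: 17.82
position: [0.5205, 0.2469, 0.0622]
ee_rot: [-0.187, 2.406, -0.044]
force: [-5.4, -1.0, -0.4]
width: 0.005
gripper_force: 2.6
```

```bash
python3 st.py
```

```text
final tip [0.53327262 0.24772236 0.047     ]
t 17.82 pos [0.5205 0.2469 0.0622] tip [0.5331 0.2473 0.048 ] z [ 0.665  0.02  -0.746] F [-5.43 -1.04 -0.37] 
q [-0.42  0.61 -0.53  2.37  1.98  0.86 -0.96] w 0.005 
shift now [ 0.001  -0.0005  0.0009] turn [-0.0556 -0.025   0.0633] shift after turn [ 0.001  -0.0007  0.0008]
```

{"fn": "arm_command", "kwargs": {"targets": [[[-0.0011,0,0.001,0,0,0],[-0.0011,0,0.001,0,0,0],[0,0,0,0,0,0]]]}}

```text
clock: 18.2
position: [0.5228, 0.2471, 0.0616]
ee_rot: [-0.188, 2.408, -0.045]
force: [-6.2, -0.6, -2.4]
width: 0.005
gripper_force: 3.1
```

{"fn": "arm_command", "kwargs": {"targets": [[[-0.0011,0,0.001,0,0,0],[-0.0011,0,0.001,0,0,0],[0,0,0,0,0,0]]]}}

```text
clock: 18.58
position: [0.5245, 0.2472, 0.0606]
ee_rot: [-0.189, 2.411, -0.045]
force: [-8.6, -0.8, -5.4]
width: 0.005
gripper_force: 4.3
```

{"fn": "arm_command", "kwargs": {"targets": [[[-0.0016,0,0.0006,0,0,0],[-0.0016,0,0.0006,0,0,0],[0,0,0,0,0,0]]]}}

```text
clock: 18.95
position: [0.5254, 0.2473, 0.0603]
ee_rot: [-0.192, 2.415, -0.045]
force: [-15.2, -1.6, -7.9]
width: 0.008
gripper_force: 7.8
```

```bash
python3 - <<'E'
from h import *
im=arm.get_image('scene');W=cloud(im);p=W.reshape(-1,3)
c,s=np.cos(.114),np.sin(.114)
l=(p[:,:2]-[.4962,.29])@np.array([[c,-s],[s,c]])
m=(abs(l[:,1]+.046)<.04)&(l[:,0]>-.03)&(l[:,0]<.12)
for a,b in((.05,.09),(.097,.12),(.123,.14)):
    q=np.c_[l,p[:,2]][m&(p[:,2]>a)&(p[:,2]<b)]; print(a,len(q),np.percentile(q[:,0],[1,50,99]) if len(q) else '',q.mean(0) if len(q) else '')
print(arm.observe()['force'])
cv2.imwrite('pics/s4.png',cv2.resize(im['pixels'][200:420,130:370,::-1],None,fx=3,fy=2.7))
E
```

```text
0.05 215 [-0.02007626  0.0459295   0.11302029] [ 0.0509972  -0.02565919  0.07223349]
0.097 667 [-0.02914966  0.05041378  0.08738228] [ 0.03883818 -0.02963177  0.11154871]
0.123 256 [-0.02910958  0.00052802  0.07269178] [-0.00219985 -0.02702518  0.13286596]
[-15.26291287  -1.0400305   -7.41621724]
```

View pics/s4.png

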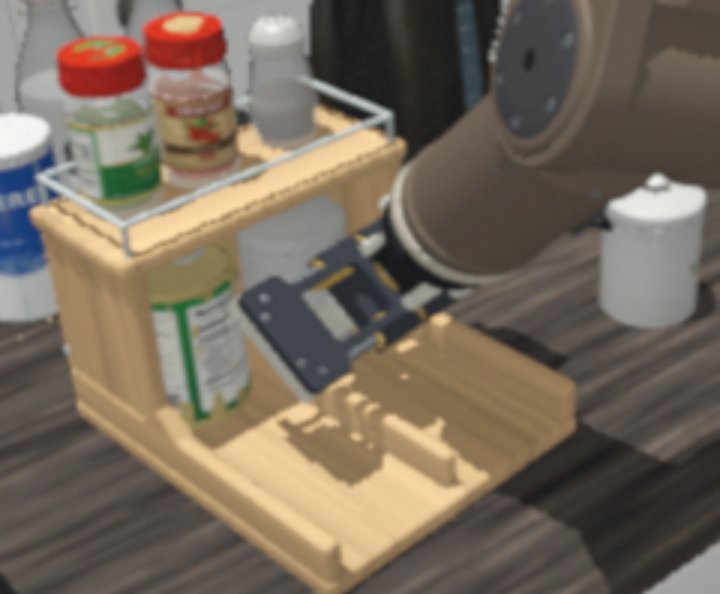

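The caddy stands upright under the shelf at about (295,250) in the crop. The force holds steady at 15 N and the finger has stalled. I'll back off and check the seating.

{"fn": "arm_command", "kwargs": {"targets": [[[0.0074,0,-0.0066,0,0,0],[0.0148,0,-0.0132,0,0,0],[0.0148,0,-0.0132,0,0,0],[0.0148,0,-0.0132,0,0,0],[0.0148,0,-0.0132,0,0,0],[0,0,0,0,0,0]]]}}

```text
clock: 19.75
position: [0.4412, 0.2379, 0.0644]
ee_rot: [-0.188, 2.404, -0.043]
force: [1.0, 0.3, -0.1]
width: 0.001
gripper_force: 0.0
```

```bash
cat > ck.py <<'E'
from h import *
import sys
c,s=np.cos(.114),np.sin(.114)
def rep(n,W):
    p=W.reshape(-1,3); l=(p[:,:2]-[.4962,.29])@np.array([[c,-s],[s,c]])
    m=(abs(l[:,1]+.046)<.042)&(l[:,0]>.02)&(l[:,0]<.108)
    for a,b in((.05,.093),(.1,.119),(.123,.14)):
        q=np.c_[l,p[:,2]][m&(p[:,2]>a)&(p[:,2]<b)]
        if len(q)<8: continue
        print(n,a,len(q),'xmin',np.percentile(q[:,0],[1,5]))
        if a<.12:  # circle fit, known radius
            from scipy.optimize import least_squares
            r=.034 if a<.09 else .035
            f=least_squares(lambda v:np.hypot(q[:,0]-v[0],q[:,1]-v[1])-r,[.074,-.046],loss='soft_l1',f_scale=.002); print('   centre',f.x,'cost',f.cost)
        else: print('   knob', q.mean(0))
rep('scene',cloud(arm.get_image('scene')))
st=arm.observe();im=arm.get_image('wrist')
T=np.eye(4);T[:3,:3]=R.from_rotvec(st['ee_rot']).as_matrix();T[:3,3]=st['position'];rep('wrist',cloud(im,T@np.array(im['T_tool_cam'])))
E
python3 ck.py; python3 st.py
```

```text
scene 0.05 680 xmin [0.0341711  0.04293149]
   centre [ 0.07756863 -0.04732642] cost 0.0012625147251109437
scene 0.1 437 xmin [0.04187846 0.04289277]
   centre [ 0.07923853 -0.0475645 ] cost 0.0014623503409633887
scene 0.123 37 xmin [0.02841768 0.03159526]
   knob [ 0.05988378 -0.06096908  0.12709505]
wrist 0.05 26 xmin [0.04267034 0.0431157 ]
   centre [ 0.04534327 -0.01147965] cost 2.1694410686767016e-06
final tip [0.53327262 0.24772236 0.047     ]
t 19.85 pos [0.4423 0.238  0.0644] tip [0.455  0.2383 0.0503] z [ 0.668  0.02  -0.744] F [ 0.76 -0.38 -0.97] 
q [-0.53  0.6  -0.62  2.52  1.92  0.98 -1.12] w 0.0 
shift now [-0.0562 -0.001   0.0549] turn [-0.0554 -0.0218  0.0624] shift after turn [-0.055  -0.0006  0.0561]
```

{"fn": "arm_command", "kwargs": {"targets": [[[0.0074,0,-0.0066,0,0,0],[0.0074,0,-0.0066,0,0,0],[-0.0133,0,-0.0149,0,0,0],[-0.0133,0,-0.0149,0,0,0],[-0.0133,0,-0.0149,0,0,0],[-0.0133,0,-0.0149,0,0,0],[0,0,0,0,0,0]]]}}

```text
clock: 20.72
position: [0.4211, 0.242, 0.1449]
ee_rot: [-0.186, 2.402, -0.042]
force: [-0.3, -0.4, -0.6]
width: 0.004
gripper_force: 0.0
```

```bash
python3 ck.py; python3 - <<'E'
from h import *
print(arm.observe()['force'])
im=arm.get_image('scene');save('s5',im)
A=np.load('top.npy');B=cloud(arm.get_image('top'))
for c in((.4645,.0412),(.4274,-.0933)):
    q=B.reshape(-1,3);q=q[(np.hypot(q[:,0]-c[0],q[:,1]-c[1])<.03)&(q[:,2]>.113)&(q[:,2]<.125)];print(c,len(q),q.mean(0) if len(q) else '')
E
```

```text
scene 0.05 625 xmin [0.04256036 0.04324843]
   centre [ 0.07773106 -0.04707955] cost 0.0003879584399624199
scene 0.1 440 xmin [0.04148389 0.04269531]
   centre [ 0.07908583 -0.04776664] cost 0.0013921240182731237
scene 0.123 18 xmin [0.0297971  0.03409308]
   knob [ 0.05956007 -0.0614584   0.12851134]
wrist 0.05 283 xmin [0.03153771 0.03328161]
   centre [ 0.07373182 -0.0634644 ] cost 0.0018212788007063048
wrist 0.1 31 xmin [0.0423068  0.04290126]
   centre [ 0.05156115 -0.07538171] cost 3.38230214189557e-06
[-0.33610995 -0.7851615  -0.04225665]
(0.4645, 0.0412) 69 [0.46460402 0.04144363 0.11692475]
(0.4274, -0.0933) 74 [ 0.42721663 -0.09316955  0.11710255]
```

View pics/s5.png

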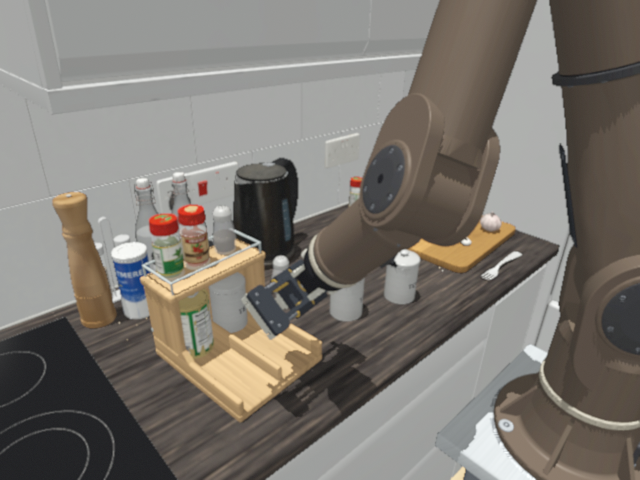

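The full caddy stands upright under the shelf at about (230,305), its near side about 14 mm behind the shelf edge. The started caddies at (347,300) and (402,276) have not moved.

```bash
python3 -c "
from cell import arm
print(arm.sign_off())"
```

```text
the job is handed in; nothing more can be done
None
```

The full caddy, the right-most one at about 0.85 kg, stands upright in the free lane, pushed back until it stalled where the rear panel should be (near side about 14 mm behind the shelf edge). The two started caddies have not moved and nothing else was touched; the job was handed in at about 21 s.

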